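# Dial the dose on the spice grinder and start it

## Robot

A 6-joint arm with a two-finger parallel gripper is mounted at the origin on the work surface. World frame = base frame: x ahead of the robot, y to its left, z up, the work surface at z = 0. Lengths are in m, angles in degrees, forces in N, time in s.
With the tool pointing down it reaches from about 0.275 to 0.825 m from the base axis. Payload 5.2 kg.
Tool frame: the origin (TCP) lies midway between the tips of the shut fingers; the grasp point (between the pads) lies 19 mm behind it (arm.tcp_to_grasp is the distance from the TCP to the grasp point, in m); z points along the fingers, y is the line along which they close (so a half turn about z gives the same grasp; the last joint's range is limited). The gripper opens to 93 mm and grips with 3 to 60 N. Pads are 15 mm wide; open, the fingers measure 128 mm over their backs; the gripper's body (75 mm by 188 mm) begins 65 mm behind the grasp point.
Start: joints at [-80.317, 14.817, 87.949, -0, 77.235, -11.62], TCP at [0.2, -0.512, 0.219] pointing down, gripper open.
Joint ranges: [-179.93, 179.93], [-52.35, 119.4], [10.71, 147.94], [-69.91, 249.91], [12.55, 155.21], [-178.61, 178.61]. Speed limits (degrees/s): [147.25, 147.25, 180, 180, 180, 180].

## Interface

Orientations are given as a 3x3 rotation matrix whose columns are the frame's x, y, z axes.
In Python, from workcell import monitor, cams, arm gives the robot as it stands.
- The arm moves only by the shell command python3 -m handwheel 'ROWS'. ROWS is JSON, one flat list of numbers, 7 for each row, row after row: the closure, from 0 (fully open) to 1 (shut), then the shift along the tool's x, y, z in units of 25 mm (1.0 is 25 mm), then the turn, a rotation vector about the tool's x, y, z in units of 6 degrees (1.0 is 6 degrees). A call has 1 to 8 rows; each row is the pose to reach, as a shift and turn from the pose commanded when the call began, along the tool's axes at that moment; what a row does not reach only later rows make up. A row lasts 1/8 s, in which the tool goes at most 62.5 mm and 10.7 degrees, less where a joint would pass 70% of its speed; a pose out of reach is approached as far as the arm can. A call with a gripper value outside its range is refused whole. The fingers move at their own pace and stop on an object; the grip force is fixed at half the most. Time passes only in rows, so rows that repeat a pose let the fingers close. It gives the time, the measured TCP pose, the force, the opening and the grip force at its end, in the units of the state.
- monitor.sense(): the state, without advancing time (a new reading comes with each control period).
- cams.read_camera(name): name is "scene" or "side" or "wrist"; returns a dict with "pixels" (480x640x3 uint8, red, green, blue), "camera_matrix" (3x3 intrinsics, pixels), "R" (3x3) and "t" (3): a world point X has camera coordinates R X + t. Camera axes: x right, y down, z forward; pixel columns grow to the right and rows downward; lengths in m; the calibration is good to about 2 mm. A picture is of the moment at which its call begins. There is no depth.
- arm.sign_off(): hands the job in; it is judged then, once.
The state is a dict: "clock": time; "joint_pos": joint angles; "joint_vel": joint speeds; "joint_efforts": joint torques, N m; "tcp_pos": TCP position; "ee_rot": TCP orientation; "wrist_force": force on the tool from outside, world axes, zero at the start; "torque": the same for the moment, N m; "width": finger opening in m; "grip_force": force on a finger pad.
Only numpy, scipy, OpenCV 4.12 (cv2) and the standard library are available. Lean on these libraries where they do the work, as an engineer would, in place of code of your own. Each camera call takes 0.05 s, during which the arm holds its last target. There are 200 camera calls.

## Task

On the dosing spice grinder, turn the thumbwheel next to the grinder cup to 4 and the thumbwheel at the end to 2, with that number squarely at the top of its wheel. Only when both are set, press the button on top of the grinder cup fully down and let go. Use no more than light fingertip pressure on the appliance (the wheels sit on delicate sprung axles; 20 N is too much), and leave the other things on the counter where they are.

Things in the scene. Friction and masses are not known exactly. Their poses are not given: they have to be found in the camera images.
- doser: Dosing spice grinder, fixed: grey base 150 x 300 x 40 mm (x, y, z), origin at the centre of its underside, z up. Steel grinder cup (94 mm diameter, top 122 mm above the counter) at y = +85 mm, x = 0, with a black button on top. Thumbwheels at y = -50 mm (inner, next to the cup) and y = -115 mm (outer, at the end), x = 0. Forces on any part of it must stay below 20 N.
- inner_top (a point): Nominal top of the inner thumbwheel (next to the grinder cup), a point fixed to the base, 80 mm above the counter, axes as the doser's. The wheel (black, 52 mm diameter, 24 mm wide, axle along y) really tops out up to 6.5 mm lower or higher, differently each time: find it by touch. Its sprung axle gives 1 mm per 4.5 N pressed down. The cheeks beside it end 20 mm below this point.
- outer_top (a point): Nominal top of the outer thumbwheel (at the end of the base), a point fixed to the base, 80 mm above the counter, axes as the doser's. The wheel (black, 52 mm diameter, 24 mm wide, axle along y) really tops out up to 6.5 mm lower or higher, differently each time: find it by touch. Its sprung axle gives 1 mm per 4.5 N pressed down. The cheeks beside it end 20 mm below this point.
- inner_wheel (a joint): Inner wheel's turn, rad: number n (n white dots, as on a die, between thin lines) is at the top at 1.0472 x (n-1); grows as the top of the rim moves to the doser's +x. Smooth rim, dragged round by a fingertip pressed on top: takes about 3.5 N along the rim, so roughly 7 N or more of pressure. No clicks; stays where left. Stops at -0.5 and 5.74. To be 3.1416 (4); starts between 1.2 and 2.6.
- outer_wheel (a joint): Outer wheel's turn, rad: number n (n white dots, as on a die, between thin lines) is at the top at 1.0472 x (n-1); grows as the top of the rim moves to the doser's +x. Smooth rim, dragged round by a fingertip pressed on top: takes about 3.5 N along the rim, so roughly 7 N or more of pressure. No clicks; stays where left. Stops at -0.5 and 5.74. To be 1.0472 (2); starts between 1.6 and 3.0.
- start_top (a point): Centre of the top face of the round black push button (36 mm diameter) on the grinder cup; moves with the button.
- start (a joint): The push button: 0 when up, 0.006 m when fully down, along -z; its spring takes 5 N when fully down and brings it up again. It has no click; 4 mm or more counts as pressed.
- pot_holder: Grey silicone pot holder disc, 160 mm diameter, 9 mm thick, loose; origin at the centre of its underside. Leave alone.
- salt_cellar: Round wooden salt cellar with pivot lid, 92 mm diameter, 68 mm high, loose; origin at the centre of its underside. Leave alone.
- clip_box: Clear plastic box with a white lid and two latching clips, 118 x 176 x 72 mm, loose; origin at the centre of its underside. Leave alone.
- griddle: Square cast-iron griddle 240 x 240 mm, 30 mm high with loop handles on two sides, loose, 3 kg; origin at the centre of its underside. Leave alone.

How it is judged:
By the outcome, as a careful person would: the job done as asked, in the order asked, and still so for the second after the job is handed in, with the robot touching nothing.
It also fails if it takes over 58 s, if anything falls off the work surface, if the arm or the gripper's body presses on something with over 40 N, if the wrist force passes 120 N, or if a joint passes its speed limit or range.

## Working session

There is one attempt and no reset: what is moved stays moved. The work goes in short steps, Python scripts to look and compute and a shell command to move; the robot and the scene stay as the last step left them, time stands still between calls to the robot, and variables do not carry over. Pictures are saved under pics/ and viewed, at most 10 in all, crops included, and the job is handed in when it is done.

```bash
mkdir -p pics; ls
python3 - <<'E'
from workcell import monitor,cams,arm
import cv2,numpy as np
s=monitor.sense();print(s['clock'],s['tcp_pos'],s['ee_rot'],s['wrist_force'])
a=[]
for n in ("scene","side"):
    c=cams.read_camera(n);cv2.imwrite(f"pics/{n}.png",c['pixels'][:,:,::-1]);print(n,c['camera_matrix'],c['R'],c['t'])
    np.savez(f"pics/{n}.npz",**c)
E
```

```text
pics
0.0 [ 0.19974129 -0.51186619  0.21783028] [[ 9.31683441e-01  3.63271078e-01 -3.01268523e-04]
 [ 3.63271014e-01 -9.31681793e-01  1.79065166e-03]
 [ 3.69805560e-04 -1.77776262e-03 -9.99998351e-01]] [-0.21501931 -0.20092279 -0.07318172]
scene [[445.68577498   0.         320.79923484]
 [  0.         445.68577498 236.50742308]
 [  0.           0.           1.        ]] [[ 0.75432987  0.65636428 -0.01312966]
 [ 0.50166904 -0.58921524 -0.63336686]
 [-0.42345558  0.47118079 -0.77374029]] [-0.47455202 -0.21762987  1.44815217]
side [[499.36855549   0.         322.51820576]
 [  0.         499.36855549 240.370894  ]
 [  0.           0.           1.        ]] [[-0.77727118 -0.629163   -0.00185366]
 [-0.47424565  0.58781648 -0.65541045]
 [ 0.41344962 -0.50855256 -0.75527062]] [0.49447278 0.35580244 1.13224635]
```

View pics/scene.png

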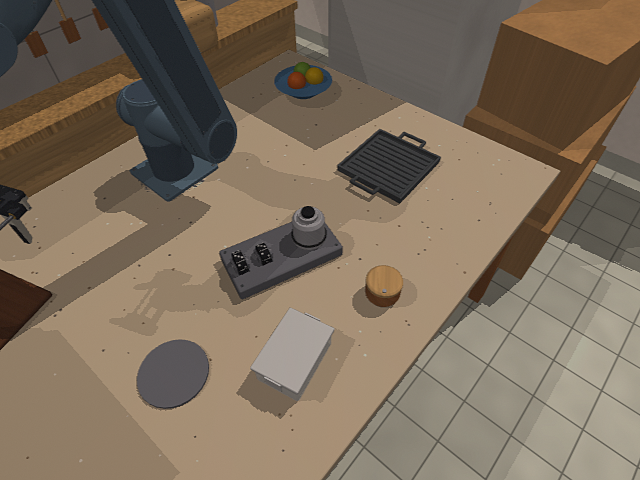

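View pics/side.png

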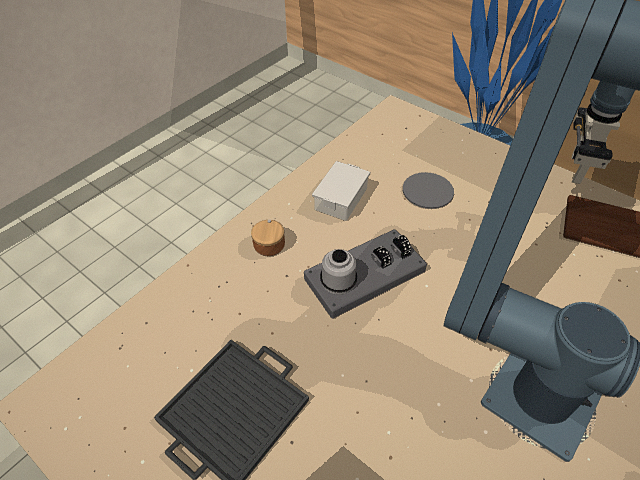

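The doser is at about (280,255) in the scene view and (365,270) in the side view. In both, the cup is at one end and the two wheels are at the other. I'll enlarge both.

Run:
```python
import cv2,numpy as np
a=cv2.imread("pics/scene.png")[195:305,210:350];b=cv2.imread("pics/side.png")[225:325,295:435]
f=lambda i:cv2.resize(i,None,fx=4,fy=4,interpolation=cv2.INTER_CUBIC)
A=f(a)[:300*2-0];cv2.imwrite("pics/c1.png",f(a));cv2.imwrite("pics/c2.png",f(b))
```

```text
(no output)
```

View pics/c1.png

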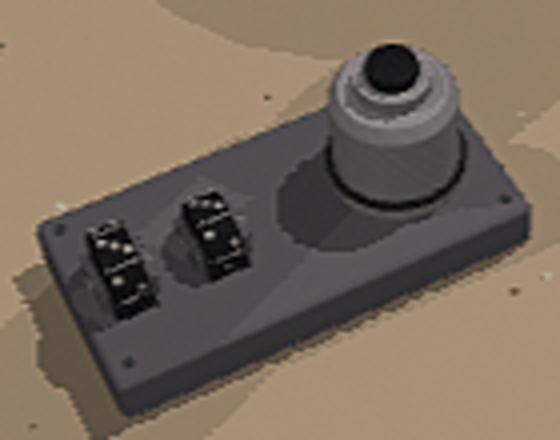

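View pics/c2.png

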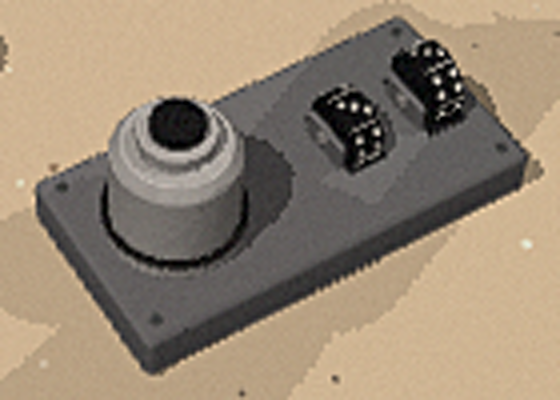

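Both crops show three or more base-top corners. Fitting the doser's x, y and yaw to these, and triangulating the button.

```bash
cat > h.py <<'E'
import numpy as np
from scipy.optimize import least_squares
def proj(c,X):
    p=(c['R']@np.atleast_2d(X).T).T+c['t'];p=p@c['camera_matrix'].T;return p[:,:2]/p[:,2:]
def world(p,L):
    x,y,a=p;L=np.atleast_2d(L);c,s=np.cos(a),np.sin(a)
    return np.c_[x+c*L[:,0]-s*L[:,1],y+s*L[:,0]+c*L[:,1],L[:,2]]
E
python3 - <<'E'
from h import *
S=dict(np.load('pics/scene.npz'));D=dict(np.load('pics/side.npz'))
f=lambda o,l:np.array([[o[0]+u/4,o[1]+v/4] for u,v in l])
z=.04
A=np.array([[-.075,-.15,z],[.075,-.15,z],[.075,.15,z]]);a=f((210,195),[(38,228),(122,388),(530,208)])
B=np.array([[.075,.15,z],[-.075,.15,z],[-.075,-.15,z],[.075,-.15,z]]);b=f((295,225),[(38,192),(150,360),(528,158),(398,16)])
bt=[f((210,195),[(392,66)]),f((295,225),[(180,122)])]
best=None
for yaw in np.arange(0,6.3,.7):
    r=least_squares(lambda p:np.r_[(proj(S,world(p,A))-a).ravel(),(proj(D,world(p,B))-b).ravel()],[.5,0,yaw])
    if best is None or r.cost<best.cost:best=r
p=best.x;print(p,np.degrees(p[2]),best.fun.round(1))
r=least_squares(lambda X:np.r_[(proj(S,X)-bt[0]).ravel(),(proj(D,X)-bt[1]).ravel()],[.5,0,.12]);print('button',r.x,r.fun)
for n,y,h in(('cup',.085,.122),('in',-.05,.08),('out',-.115,.08)):
    w=world(p,[0,y,h]);print(n,w,proj(S,w),proj(D,w))
np.save('p.npy',p)
E
```

```text
[ 0.51024348 -0.02554546 -0.34130553] -19.555366195419687 [-1.9 -2.  -0.9 -0.3  0.9 -2.9 -2.2 -0.9  0.2 -1.7  0.6 -1.1 -0.7 -0.9]
button [0.5419239  0.0505355  0.13925772] [-0.72033458 -0.02790701 -0.6934791   0.04315383]
cup [[0.53869447 0.05455161 0.122     ]] [[307.639866   214.52135163]] [[339.18146031 261.5714655 ]]
in [[ 0.4935076  -0.07266138  0.08      ]] [[261.91169549 245.12117956]] [[382.0289685  250.49439108]]
out [[ 0.47175095 -0.13391209  0.08      ]] [[238.42099344 255.25965695]] [[401.78245308 240.71804242]]
```

Fit residuals are 2 px or less, and the nominal wheel tops project onto the wheels. I'll move above the wheels with tool x along doser x and the fingers shut.

```bash
python3 -m handwheel '[1,16.5,-11.1,0.4,0,0,6.8, 1,16.5,-11.1,0.4,0,0,6.8, 1,16.5,-11.1,0.4,0,0,6.8, 1,16.5,-11.1,0.4,0,0,6.8, 1,16.5,-11.1,0.4,0,0,6.8, 1,16.5,-11.1,0.4,0,0,6.8, 1,16.5,-11.1,0.4,0,0,6.8, 1,16.5,-11.1,0.4,0,0,6.8]'; python3 -m handwheel '[1,0,0,0,0,0,0,1,0,0,0,0,0,0]'
python3 - <<'E'
from workcell import monitor,cams,arm
import cv2,numpy as np
from h import *
p=np.load('p.npy');s=monitor.sense();print(s['clock'],s['tcp_pos'],s['ee_rot'],s['wrist_force'],s['width'])
c=cams.read_camera("wrist");cv2.imwrite(f"pics/w1.png",c['pixels'][:,:,::-1]);np.savez("pics/w1.npz",**c)
for n,l in(('in',[0,-.05,.08]),('out',[0,-.115,.08]),('btn',[0,.085,.136]),('c',[.075,-.15,.04]),('c',[-.075,-.15,.04])):print(n,proj(c,world(p,l)))
print(-c['R'].T@c['t'])
E
```

```text
clock: 1.1
tcp_pos: [0.4783, -0.1105, 0.2087]
ee_rot: [[0.943, -0.334, -0.0], [-0.334, -0.943, -0.0], [0.0, 0.0, -1.0]]
wrist_force: [0.6, -1.0, 0.5]
width: 0.018
grip_force: 0.0
clock: 1.35
tcp_pos: [0.4771, -0.1124, 0.2085]
ee_rot: [[0.943, -0.332, -0.001], [-0.332, -0.943, -0.0], [-0.001, 0.001, -1.0]]
wrist_force: [-0.4, -0.2, 0.6]
width: 0.0012
grip_force: 0.0
1.35 [ 0.47713174 -0.11236184  0.2084704 ] [[ 9.43115956e-01 -3.32461856e-01 -1.18626271e-03]
 [-3.32462285e-01 -9.43116534e-01 -1.78648602e-04]
 [-1.05939013e-03  5.62873957e-04 -9.99999280e-01]] [-0.43111124 -0.19976221  0.61744578] 0.0011914419000004562
in [[266.81890262 226.31160365]]
out [[352.98378919 226.46012354]]
btn [[ 36.45819022 246.60976515]]
c [[394.88547039 124.13869334]]
c [[386.73905511 297.54878545]]
[ 0.54464366 -0.13486433  0.3740409 ]
```

View pics/w1.png

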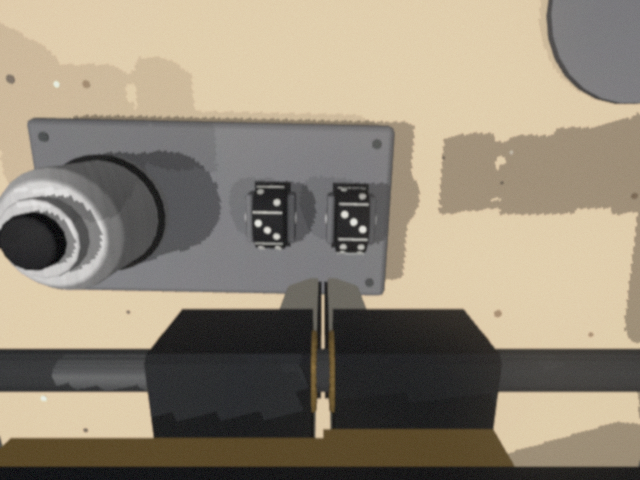

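The wrist view shows the inner wheel at about (271,214), with the line between 2 and 3 at row 212. The outer wheel is at about (351,217), with 3 near its middle. The base corners sit within 4 px of prediction. I'll refine and enlarge.

Run:
```python
import cv2
i=cv2.imread("pics/w1.png")[170:260,240:380]
cv2.imwrite("pics/c3.png",cv2.resize(i,None,fx=5.5,fy=5.5,interpolation=cv2.INTER_CUBIC))
from h import *
S=dict(np.load('pics/scene.npz'));D=dict(np.load('pics/side.npz'));W=dict(np.load('pics/w1.npz'))
f=lambda o,l:np.array([[o[0]+u/4,o[1]+v/4] for u,v in l])
z=.04
A=np.array([[-.075,-.15,z],[.075,-.15,z],[.075,.15,z]]);a=f((210,195),[(38,228),(122,388),(530,208)])
B=np.array([[.075,.15,z],[-.075,.15,z],[-.075,-.15,z],[.075,-.15,z]]);b=f((295,225),[(38,192),(150,360),(528,158),(398,16)])
C=np.array([[.075,.15,z],[.075,-.15,z],[-.075,-.15,z]]);cc=np.array([[28,118.5],[394,124.5],[384,294]])
r=least_squares(lambda p:np.r_[(proj(S,world(p,A))-a).ravel(),(proj(D,world(p,B))-b).ravel(),(proj(W,world(p,C))-cc).ravel()],np.load('p.npy'),loss='soft_l1')
p=r.x;print(p,np.degrees(p[2]),r.fun.round(1));
r2=least_squares(lambda p:(proj(W,world(p,C))-cc).ravel(),p);print(r2.x,np.degrees(r2.x[2]),r2.fun.round(1))
np.save('p2.npy',p);np.save('p3.npy',r2.x)
bt=[[308,211.5],[340,255.5],[31,241]]
rb=least_squares(lambda X:np.r_[(proj(S,X)-bt[0]).ravel(),(proj(D,X)-bt[1]).ravel(),(proj(W,X)-bt[2]).ravel()],[.5,0,.12]);print('button',rb.x,rb.fun.round(1))
for q in(p,r2.x):
  print([world(q,[0,y,.08]).round(4) for y in(.085,-.05,-.115)])
```

```text
[ 0.5121712  -0.02531103 -0.35223865] -20.18178774699138 [-1.3 -2.2 -0.9 -0.3  1.6 -2.1 -2.8 -1.8 -1.1 -2.4  0.1 -0.9 -0.7 -0.9
 -8.1  0.4  0.8 -0.5  0.9  3.4]
[ 0.51193861 -0.02723658 -0.35298156] -20.224353578118947 [-5.8 -0.2  3.3 -0.9  2.9  3.1]
button [0.54292788 0.05163352 0.14117936] [-0.2 -0.6 -1.3 -0.4  0.2  0.1]
[array([[0.5415, 0.0545, 0.08  ]]), array([[ 0.4949, -0.0722,  0.08  ]]), array([[ 0.4725, -0.1333,  0.08  ]])]
[array([[0.5413, 0.0525, 0.08  ]]), array([[ 0.4947, -0.0742,  0.08  ]]), array([[ 0.4722, -0.1351,  0.08  ]])]
```

View pics/c3.png

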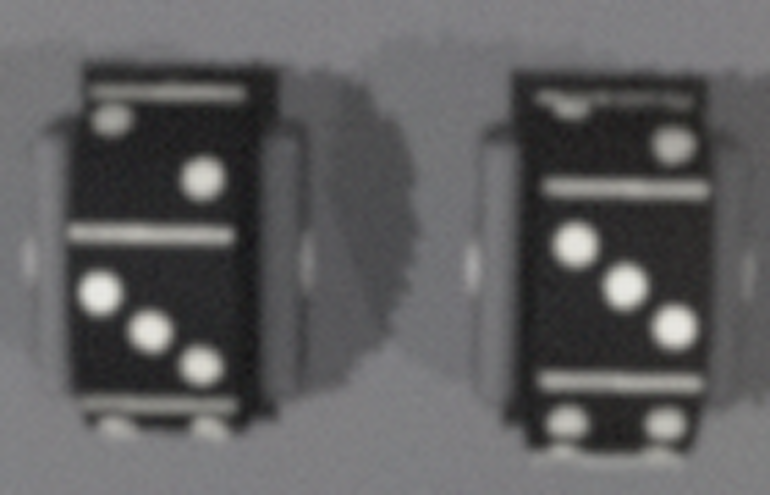

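```bash
cat >> h.py <<'E'
def wheel(c,p,y,rows,phis,lines=None,zprior=.08):
    """returns theta, top z, x offset"""
    phis=np.array(phis);u=np.array(rows)
    def res(v):
        th,zt,dx=v;a=th-phis
        L=np.c_[dx+.026*np.sin(a),0*a+y,zt-.026+.026*np.cos(a)]
        return np.r_[proj(c,world(p,L))[:,1]-u,(zt-zprior)/.004,dx/.003]
    r=min((least_squares(res,[t,.08,0]) for t in(.5,1.2,2,2.8,3.5)),key=lambda r:r.cost);return r.x,r.fun.round(2)
E
python3 - <<'E'
from h import *
W=dict(np.load('pics/w1.npz'))
for k in('p2.npy','p3.npy'):
    p=np.load(k)
    print(wheel(W,p,-.05,np.array([92,235,405])/5.5+170,np.array([.5,1.5,2.5])*1.0472))
    print(wheel(W,p,-.115,np.array([100,188,382,457])/5.5+170,np.array([.5,1.5,2.5,3.5])*1.0472))
E
```

```text
(array([1.90986613e+00, 7.97814836e-02, 2.73812955e-04]), array([-0.01, -0.04,  0.07, -0.05,  0.09]))
(array([ 2.27585069e+00,  8.25953497e-02, -1.26200897e-03]), array([ 0.36,  0.39, -0.46, -0.45,  0.65, -0.42]))
(array([ 1.90782573e+00,  7.98575146e-02, -5.39292154e-05]), array([-0.05, -0.02,  0.06, -0.04, -0.02]))
(array([ 2.27546015e+00,  8.26816222e-02, -1.56983853e-03]), array([ 0.34,  0.39, -0.45, -0.45,  0.67, -0.52]))
```

Inner wheel is at about 1.91 rad and needs +32 mm at the rim. Outer is at about 2.276 and needs −32 mm. Going above the inner wheel, 8 mm to its −x side.

```bash
python3 -m handwheel '[1,-0.18,-1.73,1,0,0,0.13, 1,-0.18,-1.73,3,0,0,0.13, 1,-0.18,-1.73,4.7,0,0,0.13,1,-0.18,-1.73,4.7,0,0,0.13,1,-0.18,-1.73,4.7,0,0,0.13]'; python3 -m handwheel '[1,0,0,0,0,0,0,1,0,0,0,0,0,0]'
```

```text
clock: 2.02
tcp_pos: [0.4884, -0.0717, 0.0927]
ee_rot: [[0.937, -0.349, 0.002], [-0.349, -0.937, -0.001], [0.002, 0.0, -1.0]]
wrist_force: [0.0, 0.1, 0.1]
width: 0.0005
grip_force: 0.0
clock: 2.28
tcp_pos: [0.4887, -0.0707, 0.0928]
ee_rot: [[0.938, -0.347, 0.003], [-0.347, -0.938, -0.001], [0.003, 0.0, -1.0]]
wrist_force: [-0.8, -0.6, 0.1]
width: 0.0003
grip_force: 0.0
```

```bash
python3 -m handwheel '[1,-0.04,0,0.1,0,0,0,1,-0.04,0,0.2,0,0,0,1,-0.04,0,0.3,0,0,0,1,-0.04,0,0.3,0,0,0]'; python3 -m handwheel '[1,0,0,0.04,0,0,0,1,0,0,0.08,0,0,0,1,0,0,0.08,0,0,0]'
```

```text
clock: 2.78
tcp_pos: [0.4866, -0.0696, 0.0835]
ee_rot: [[0.938, -0.346, -0.001], [-0.346, -0.938, 0.0], [-0.001, -0.0, -1.0]]
wrist_force: [-1.3, -0.0, -0.3]
width: 0.0002
grip_force: 0.0
clock: 3.15
tcp_pos: [0.4867, -0.0698, 0.0818]
ee_rot: [[0.938, -0.347, -0.0], [-0.347, -0.938, 0.0], [-0.0, -0.0, -1.0]]
wrist_force: [-0.2, -0.1, -0.1]
width: 0.0002
grip_force: 0.0
```

```bash
python3 -m handwheel '[1,0,0,0.04,0,0,0,1,0,0,0.08,0,0,0,1,0,0,0.08,0,0,0]'
```

```text
clock: 3.52
tcp_pos: [0.4867, -0.0698, 0.0798]
ee_rot: [[0.938, -0.347, -0.0], [-0.347, -0.938, 0.0], [-0.0, 0.0, -1.0]]
wrist_force: [0.4, -0.4, 0.3]
width: 0.0002
grip_force: 0.0
```

```bash
python3 -m handwheel '[1,0,0,0.04,0,0,0,1,0,0,0.08,0,0,0,1,0,0,0.08,0,0,0]'
```

```text
clock: 3.9
tcp_pos: [0.4867, -0.0698, 0.0778]
ee_rot: [[0.938, -0.347, -0.0], [-0.347, -0.938, 0.0], [-0.0, -0.0, -1.0]]
wrist_force: [-0.8, 0.3, 0.0]
width: 0.0004
grip_force: 0.0
```

```bash
python3 -m handwheel '[1,0,0,0.04,0,0,0,1,0,0,0.08,0,0,0,1,0,0,0.08,0,0,0]'
```

```text
clock: 4.28
tcp_pos: [0.4869, -0.0698, 0.0763]
ee_rot: [[0.938, -0.347, 0.0], [-0.347, -0.938, -0.0], [0.0, 0.0, -1.0]]
wrist_force: [-1.9, 0.2, 6.8]
width: 0.0005
grip_force: 2.8
```

Contact at about z=0.0777, at 6.8 N. I'll press a little more and drag half way.

```bash
python3 -m handwheel '[1,0,0,0.03,0,0,0,1,0.08,0,0.03,0,0,0,1,0.16,0,0.03,0,0,0,1,0.24,0,0.03,0,0,0,1,0.32,0,0.03,0,0,0]'
```

```text
clock: 4.9
tcp_pos: [0.494, -0.0724, 0.0757]
ee_rot: [[0.938, -0.346, -0.001], [-0.346, -0.938, 0.0], [-0.001, 0.0, -1.0]]
wrist_force: [-3.1, 0.6, 8.5]
width: 0.0007
grip_force: 4.1
```

```bash
python3 -m handwheel '[1,0.08,0,0.02,0,0,0,1,0.16,0,0.02,0,0,0,1,0.24,0,0.02,0,0,0,1,0.32,0,0.02,0,0,0,1,0.32,0,0.02,0,0,0]'
```

```text
clock: 5.52
tcp_pos: [0.5019, -0.0754, 0.0754]
ee_rot: [[0.938, -0.346, 0.0], [-0.346, -0.938, -0.0], [0.0, 0.0, -1.0]]
wrist_force: [-2.2, 0.2, 8.6]
width: 0.0003
grip_force: 4.6
```

```bash
python3 -m handwheel '[1,0,0,-0.3,0,0,0,1,-0.3,0,-0.3,0,0,0,1,-0.64,0,-0.3,0,0,0,1,-0.64,0,-0.3,0,0,0,1,-0.64,0,-0.14,0,0,0,1,-0.64,0,-0.07,0,0,0,1,-0.64,0,-0.02,0,0,0,1,-0.64,0,0,0,0,0]'; python3 -m handwheel '[1,0.07,0,0,0,0,0,1,0.14,0,0,0,0,0,1,0.21,0,0,0,0,0,1,0.28,0,0,0,0,0,1,0.35,0,0,0,0,0,1,0.42,0,0,0,0,0,1,0.49,0,0,0,0,0,1,0.56,0,0,0,0,0]'; python3 -m handwheel '[1,0,0,0,0,0,0,1,0,0,-0.4,0,0,0,1,-1.2,0,-2,0,0,0,1,-2,0,-4,0,0,0,1,-2,0,-4,0,0,0,1,-2,0,-4,0,0,0]'
python3 - <<'E'
from workcell import monitor,cams,arm
import cv2,numpy as np
from h import *
p=np.load('p2.npy');s=monitor.sense();print(s['clock'],s['tcp_pos'])
c=cams.read_camera("wrist");np.savez("pics/w2.npz",**c)
u,v=proj(c,world(p,[0,-.0825,.08]))[0];print(u,v)
u=int(u)-70;v=int(v)-50;print(u,v)
cv2.imwrite("pics/c4.png",cv2.resize(c['pixels'][v:v+100,u:u+140,::-1],None,fx=5.5,fy=5.5,interpolation=cv2.INTER_CUBIC))
E
```

```text
clock: 6.52
tcp_pos: [0.4871, -0.0699, 0.0752]
ee_rot: [[0.938, -0.347, 0.0], [-0.347, -0.938, -0.0], [0.001, 0.0, -1.0]]
wrist_force: [-2.4, 1.8, 9.6]
width: 0.0004
grip_force: 4.8
clock: 7.52
tcp_pos: [0.4999, -0.0747, 0.0753]
ee_rot: [[0.938, -0.346, -0.0], [-0.346, -0.938, -0.0], [-0.0, 0.0, -1.0]]
wrist_force: [-3.6, 0.9, 8.5]
width: 0.0008
grip_force: 4.8
clock: 8.28
tcp_pos: [0.4531, -0.0574, 0.1745]
ee_rot: [[0.938, -0.347, 0.001], [-0.347, -0.938, -0.0], [0.001, 0.0, -1.0]]
wrist_force: [0.0, -0.0, -0.9]
width: 0.0004
grip_force: 0.0
8.275 [ 0.45311826 -0.05736406  0.17452756]
373.500871132622 174.7731962764678
303 124
```

View pics/c4.png

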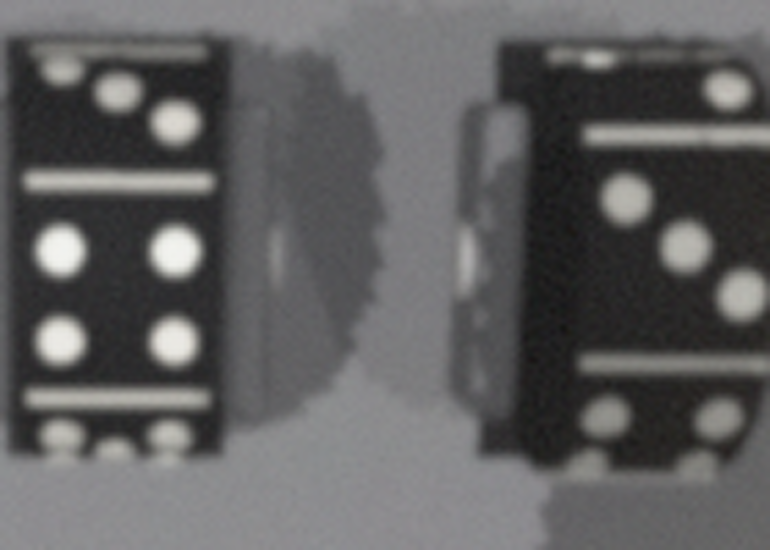

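The inner wheel now shows 4 near the top, with its lines at crop rows 50, 181 and 398. The outer wheel is unmoved, with lines at rows 56, 134, 363 and 470. Measuring both.

Run:
```python
from h import *
W=dict(np.load('pics/w2.npz'));p=np.load('p2.npy')
r=wheel(W,p,-.05,np.array([51,181,398])/5.5+124,np.array([1.5,2.5,3.5])*1.0472,zprior=.078);print(r,(3.1416-r[0][0])*26)
r=wheel(W,p,-.115,np.array([56,134,363,470])/5.5+124,np.array([.5,1.5,2.5,3.5])*1.0472,zprior=.082);print(r,(1.0472-r[0][0])*26)
```

```text
(array([ 3.05885861e+00,  7.83699739e-02, -1.59653576e-05]), array([ 0.03,  0.1 , -0.14,  0.09, -0.01])) 2.1512761220054832
(array([ 2.26747361e+00,  8.35124772e-02, -4.73906619e-04]), array([ 0.05,  0.42, -0.38, -0.15,  0.38, -0.16])) -31.727113802992307
```

```bash
python3 -m handwheel '[1,1.72,0,2,0,0,0,1,1.72,0,3.7,0,0,0,1,1.72,0,3.7,0,0,0,1,1.72,0,3.87,0,0,0,1,1.72,0,3.94,0,0,0,1,1.72,0,4,0,0,0,1,1.72,0,4,0,0,0]'; python3 -m handwheel '[1,0.05,0,0,0,0,0,1,0.095,0,0,0,0,0,1,0.095,0,0,0,0,0]';python3 -m handwheel '[1,0,0,-0.1,0,0,0,1,0,0,-0.4,0,0,0]'
```

```text
clock: 9.2
tcp_pos: [0.4934, -0.0722, 0.076]
ee_rot: [[0.938, -0.346, 0.001], [-0.346, -0.938, -0.001], [0.001, 0.0, -1.0]]
wrist_force: [-3.2, 1.7, 6.9]
width: 0.0003
grip_force: 3.4
clock: 9.57
tcp_pos: [0.4955, -0.0729, 0.076]
ee_rot: [[0.938, -0.346, 0.001], [-0.346, -0.938, -0.0], [0.001, 0.0, -1.0]]
wrist_force: [-2.6, 0.0, 5.8]
width: 0.0001
grip_force: 3.4
clock: 9.82
tcp_pos: [0.4955, -0.073, 0.0851]
ee_rot: [[0.938, -0.347, 0.0], [-0.347, -0.938, -0.0], [0.0, -0.0, -1.0]]
wrist_force: [0.0, 0.0, 0.1]
width: 0.0004
grip_force: 0.0
```

```bash
python3 -m handwheel '[1,0,0,-0.4,0,0,0,1,0.28,2.61,-0.4,0,0,0,1,0.28,2.61,-0.4,0,0,0,1,0.28,2.61,-0.1,0,0,0,1,0.28,2.61,-0.1,0,0,0]'; python3 -m handwheel '[1,0,0,0.04,0,0,0,1,0,0,0.08,0,0,0,1,0,0,0.08,0,0,0]'
```

```text
clock: 10.45
tcp_pos: [0.479, -0.1354, 0.0864]
ee_rot: [[0.938, -0.346, -0.002], [-0.346, -0.938, 0.001], [-0.002, -0.001, -1.0]]
wrist_force: [0.3, 0.5, -0.5]
width: 0.0005
grip_force: 0.0
clock: 10.82
tcp_pos: [0.4796, -0.1359, 0.0853]
ee_rot: [[0.938, -0.346, -0.0], [-0.346, -0.938, 0.001], [-0.0, -0.001, -1.0]]
wrist_force: [-0.3, 2.4, 2.6]
width: 0.0007
grip_force: 1.5
```

```bash
python3 -m handwheel '[1,0,0,0.04,0,0,0,1,0,0,0.08,0,0,0,1,0,0,0.08,0,0,0]'
```

```text
clock: 11.2
tcp_pos: [0.4797, -0.1361, 0.0838]
ee_rot: [[0.938, -0.347, 0.001], [-0.347, -0.938, 0.001], [0.0, -0.001, -1.0]]
wrist_force: [-2.6, 5.1, 10.2]
width: 0.0005
grip_force: 4.5
```

Contact at about z=0.0858, now at 10 N. Dragging −16 mm.

```bash
python3 -m handwheel '[1,-0.08,0,0,0,0,0,1,-0.16,0,0,0,0,0,1,-0.24,0,0,0,0,0,1,-0.32,0,0,0,0,0]';python3 -m handwheel '[1,-0.08,0,0,0,0,0,1,-0.16,0,0,0,0,0,1,-0.24,0,0,0,0,0,1,-0.32,0,0,0,0,0]'
```

```text
clock: 11.7
tcp_pos: [0.4749, -0.1348, 0.0846]
ee_rot: [[0.938, -0.347, 0.006], [-0.347, -0.938, -0.002], [0.007, -0.0, -1.0]]
wrist_force: [5.5, 2.6, 5.8]
width: 0.0005
grip_force: 2.9
clock: 12.2
tcp_pos: [0.4674, -0.1321, 0.0846]
ee_rot: [[0.938, -0.347, 0.006], [-0.347, -0.938, -0.002], [0.007, -0.0, -1.0]]
wrist_force: [5.5, 2.0, 5.6]
width: 0.0004
grip_force: 2.8
```

```bash
python3 -m handwheel '[1,0,0,-0.3,0,0,0,1,0.3,0,-0.3,0,0,0,1,0.64,0,-0.3,0,0,0,1,0.64,0,-0.3,0,0,0,1,0.64,0,-0.14,0,0,0,1,0.64,0,-0.07,0,0,0,1,0.64,0,-0.02,0,0,0,1,0.64,0,0,0,0,0]'; python3 -m handwheel '[1,-0.07,0,0.01,0,0,0,1,-0.14,0,0.02,0,0,0,1,-0.21,0,0.02,0,0,0,1,-0.28,0,0.02,0,0,0,1,-0.35,0,0.02,0,0,0,1,-0.42,0,0.02,0,0,0,1,-0.49,0,0.02,0,0,0,1,-0.56,0,0.02,0,0,0]'; python3 -m handwheel '[1,0,0,0,0,0,0,1,0,0,-0.4,0,0,0,1,-0.6,-0.8,-2,0,0,0,1,-1.4,-1.3,-4,0,0,0,1,-1.4,-1.3,-4,0,0,0,1,-1.4,-1.3,-4,0,0,0]'
cat > look.py <<'E'
import sys,cv2
from workcell import monitor,cams
from h import *
k=sys.argv[1]
p=np.load('p2.npy');s=monitor.sense();print(s['clock'],s['tcp_pos'])
c=cams.read_camera("wrist");np.savez(f"pics/{k}.npz",**c)
u,v=proj(c,world(p,[0,-.0825,.08]))[0].astype(int)-[70,50];print(u,v)
cv2.imwrite(f"pics/{k}.png",cv2.resize(c['pixels'][v:v+100,u:u+140,::-1],None,fx=5.5,fy=5.5,interpolation=cv2.INTER_CUBIC))
E
python3 look.py c5
```

```text
clock: 13.2
tcp_pos: [0.4796, -0.1367, 0.0838]
ee_rot: [[0.938, -0.346, 0.0], [-0.346, -0.938, -0.0], [0.0, 0.0, -1.0]]
wrist_force: [-2.1, 0.0, 9.1]
width: 0.0001
grip_force: 4.5
clock: 14.2
tcp_pos: [0.469, -0.1328, 0.0842]
ee_rot: [[0.938, -0.347, 0.006], [-0.347, -0.938, -0.002], [0.006, 0.0, -1.0]]
wrist_force: [3.8, 0.1, 5.7]
width: 0.0001
grip_force: 3.5
clock: 14.95
tcp_pos: [0.4443, -0.0891, 0.1823]
ee_rot: [[0.938, -0.346, -0.001], [-0.346, -0.938, -0.0], [-0.0, 0.0, -1.0]]
wrist_force: [-0.2, 0.3, 0.0]
width: 0.0006
grip_force: 0.0
14.95 [ 0.44434389 -0.08906427  0.18234989]
252 127
```

View pics/c5.png

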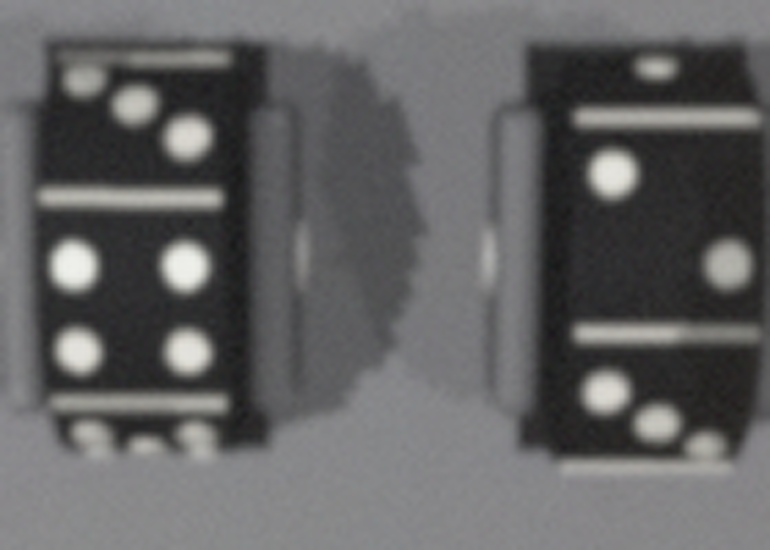

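The inner wheel's lines are at crop rows 58, 197 and 403. The outer wheel shows 2 near the top, with lines at rows 117, 333 and 467.

Run:
```python
from h import *
W=dict(np.load('pics/c5.npz'))
for k in('p2.npy','p3.npy'):
    p=np.load(k)
    r=wheel(W,p,-.05,np.array([58,197,403])/5.5+127,np.array([1.5,2.5,3.5])*1.0472,zprior=.078);print(r,(3.1416-r[0][0])*26)
    r=wheel(W,p,-.115,np.array([117,333,467])/5.5+127,np.array([.5,1.5,2.5])*1.0472,zprior=.0858);print(r,(1.0472-r[0][0])*26)
```

```text
(array([ 2.99555507e+00,  7.83688125e-02, -1.05031115e-04]), array([ 0.04,  0.09, -0.14,  0.09, -0.04])) 3.7971682707688146
(array([ 1.37545878e+00,  8.65503762e-02, -7.23193075e-04]), array([ 0.17, -0.11, -0.13,  0.19, -0.24])) -8.534728391826308
(array([ 2.99423183e+00,  7.83813716e-02, -4.88824841e-04]), array([ 0.01,  0.1 , -0.15,  0.1 , -0.16])) 3.831572527736421
(array([ 1.37399198e+00,  8.66290726e-02, -1.04888375e-03]), array([ 0.16, -0.09, -0.15,  0.21, -0.35])) -8.496591502931317
```

Both need small corrections: outer −8.5 mm, inner +3.8 mm. I'll do these slowly, watching the TCP for lag. Outer first.

```bash
python3 -m handwheel '[1,1.83,1.3,2,0,0,0,1,1.83,1.3,3.5,0,0,0,1,1.83,1.3,3.5,0,0,0,1,1.83,1.3,3.5,0,0,0]'; python3 -m handwheel '[1,0,0,0.22,0,0,0,1,0,0,0.38,0,0,0,1,0,0,0.46,0,0,0,1,0,0,0.52,0,0,0,1,0,0,0.52,0,0,0]'; python3 -m handwheel '[1,-0.06,0,0.01,0,0,0,1,-0.12,0,0.02,0,0,0,1,-0.18,0,0.02,0,0,0,1,-0.24,0,0.02,0,0,0,1,-0.3,0,0.02,0,0,0,1,-0.36,0,0.02,0,0,0,1,-0.36,0,0.02,0,0,0]'
```

```text
clock: 15.5
tcp_pos: [0.4762, -0.1354, 0.0952]
ee_rot: [[0.938, -0.347, -0.001], [-0.347, -0.938, 0.001], [-0.001, -0.0, -1.0]]
wrist_force: [0.4, -0.1, -0.4]
width: 0.0002
grip_force: 0.0
clock: 16.12
tcp_pos: [0.477, -0.1356, 0.0835]
ee_rot: [[0.938, -0.346, 0.002], [-0.346, -0.938, -0.001], [0.002, 0.0, -1.0]]
wrist_force: [-1.6, 1.2, 10.3]
width: 0.0001
grip_force: 5.1
clock: 17.0
tcp_pos: [0.4711, -0.1334, 0.0839]
ee_rot: [[0.938, -0.347, 0.007], [-0.347, -0.938, -0.003], [0.008, 0.0, -1.0]]
wrist_force: [4.8, 0.2, 8.8]
width: 0.0007
grip_force: 4.3
```

```bash
python3 -m handwheel '[1,-0.05,0,0,0,0,0,1,-0.09,0,0,0,0,0,1,-0.09,0,0,0,0,0]'; python3 -m handwheel '[1,0,0,-0.05,0,0,0,1,0,0,-0.12,0,0,0,1,0,0,-0.5,0,0,0,1,0,0,-0.5,0,0,0]'
```

```text
clock: 17.38
tcp_pos: [0.4691, -0.1327, 0.0839]
ee_rot: [[0.938, -0.347, 0.007], [-0.347, -0.938, -0.003], [0.008, 0.0, -1.0]]
wrist_force: [2.5, -0.2, 8.2]
width: 0.0007
grip_force: 4.2
clock: 17.88
tcp_pos: [0.4658, -0.1316, 0.0946]
ee_rot: [[0.938, -0.347, 0.0], [-0.347, -0.938, -0.0], [0.0, 0.0, -1.0]]
wrist_force: [0.3, 0.5, 0.3]
width: 0.0007
grip_force: 0.0
```

```bash
python3 -m handwheel '[1,0.1,-1.3,0,0,0,0,1,0.2,-2.6,0,0,0,0,1,0.2,-2.6,0.3,0,0,0,1,0.2,-2.6,0.4,0,0,0,1,0.2,-2.6,0.4,0,0,0]'; python3 -m handwheel '[1,0,0,0.18,0,0,0,1,0,0,0.28,0,0,0,1,0,0,0.36,0,0,0,1,0,0,0.42,0,0,0,1,0,0,0.42,0,0,0]'
```

```text
clock: 18.5
tcp_pos: [0.4924, -0.073, 0.0836]
ee_rot: [[0.938, -0.347, -0.001], [-0.347, -0.938, 0.0], [-0.001, 0.0, -1.0]]
wrist_force: [1.1, -0.2, 0.1]
width: 0.0003
grip_force: 0.0
clock: 19.12
tcp_pos: [0.4933, -0.073, 0.0748]
ee_rot: [[0.938, -0.346, 0.001], [-0.346, -0.938, -0.001], [0.001, 0.001, -1.0]]
wrist_force: [-3.4, 0.7, 11.1]
width: 0.0003
grip_force: 5.8
```

```bash
python3 -m handwheel '[1,0.04,0,0,0,0,0,1,0.08,0,0,0,0,0,1,0.12,0,0,0,0,0,1,0.12,0,0,0,0,0]'; python3 -m handwheel '[1,0,0,-0.06,0,0,0,1,0,0,-0.12,0,0,0,1,0,0,-0.5,0,0,0,1,-1.3,0.5,-3,0,0,0,1,-2,1.3,-4.3,0,0,0,1,-2,1.3,-4.3,0,0,0,1,-2,1.3,-4.3,0,0,0]'; python3 look.py c6
```

```text
clock: 19.62
tcp_pos: [0.4962, -0.074, 0.0749]
ee_rot: [[0.938, -0.346, 0.001], [-0.346, -0.938, -0.001], [0.001, 0.001, -1.0]]
wrist_force: [-3.8, -1.1, 11.5]
width: 0.0005
grip_force: 5.6
clock: 20.5
tcp_pos: [0.4379, -0.0864, 0.1809]
ee_rot: [[0.938, -0.347, 0.0], [-0.347, -0.938, 0.0], [0.0, -0.0, -1.0]]
wrist_force: [-0.1, 0.2, 0.1]
width: 0.0007
grip_force: 0.0
20.5 [ 0.43792094 -0.08644308  0.18087324]
253 117
```

View pics/c6.png

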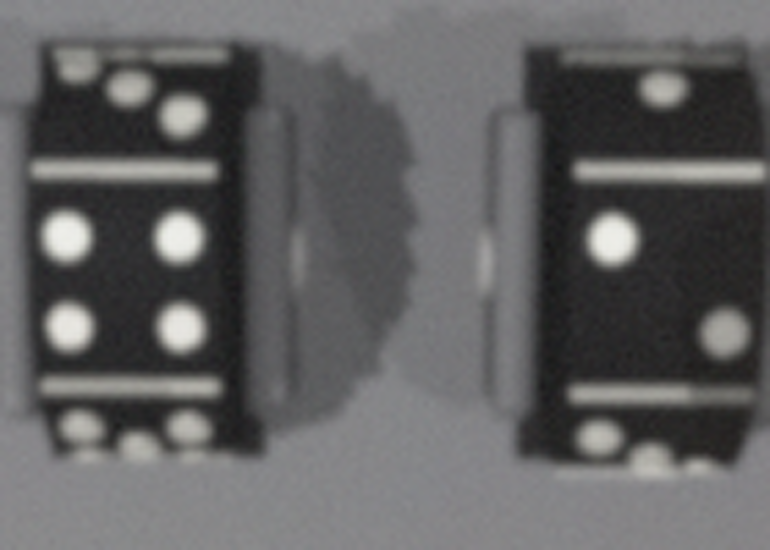

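Both wheels show their target number near the top. Inner lines are at rows 55, 170, 386 and 456. Outer lines are at rows 58, 171, 394 and 471.

Run:
```python
from h import *
W=dict(np.load('pics/c6.npz'))
for k in('p2.npy','p3.npy'):
    p=np.load(k)
    r=wheel(W,p,-.05,np.array([55,170,386,456])/5.5+117,np.array([1.5,2.5,3.5,4.5])*1.0472,zprior=.078);print(r,(3.1416-r[0][0])*26)
    r=wheel(W,p,-.115,np.array([58,171,394,471])/5.5+117,np.array([-.5+1,1.5,2.5,3.5][:1]+[1.5,2.5])*1.0472 if 0 else np.array([-.5,.5,1.5,2.5])*1.0472,zprior=.0858);print(r,(1.0472-r[0][0])*26)
```

```text
(array([ 3.11753551e+00,  7.85557422e-02, -5.87444345e-05]), array([ 0.11,  0.04, -0.07, -0.1 ,  0.14, -0.02])) 0.6256767941043382
(array([ 1.05161989e+00,  8.66689109e-02, -6.98778262e-04]), array([ 0.14,  0.04, -0.07, -0.17,  0.22, -0.23])) -0.11491725573850164
(array([ 3.11713937e+00,  7.85900353e-02, -4.60376636e-04]), array([ 0.1 ,  0.04, -0.07, -0.11,  0.15, -0.15])) 0.6359764536731642
(array([ 1.05129312,  0.08669836, -0.00105401]), array([ 0.12,  0.03, -0.07, -0.18,  0.22, -0.35])) -0.10642103560139438
```

Inner is within 0.025 rad and outer within 0.005. Now the button.

```bash
python3 -m handwheel '[1,1.97,-6.68,0,0,0,0,1,1.97,-6.68,0,0,0,0,1,1.97,-6.68,0,0,0,0,1,1.97,-6.68,0.5,0,0,0,1,1.97,-6.68,1.2,0,0,0,1,1.97,-6.68,1.2,0,0,0]'; python3 -m handwheel '[1,0,0,0.08,0,0,0,1,0,0,0.16,0,0,0,1,0,0,0.24,0,0,0,1,0,0,0.32,0,0,0]';  python3 -m handwheel '[1,0,0,0.08,0,0,0,1,0,0,0.12,0,0,0]'
```

```text
clock: 21.3
tcp_pos: [0.5396, 0.0529, 0.148]
ee_rot: [[0.938, -0.346, -0.007], [-0.346, -0.938, 0.0], [-0.006, 0.002, -1.0]]
wrist_force: [0.1, 0.5, 0.3]
width: 0.0004
grip_force: 0.0
clock: 21.8
tcp_pos: [0.5421, 0.0528, 0.1434]
ee_rot: [[0.938, -0.347, 0.001], [-0.347, -0.938, -0.0], [0.001, -0.0, -1.0]]
wrist_force: [0.0, -0.5, 1.4]
width: 0.0005
grip_force: 0.9
clock: 22.05
tcp_pos: [0.5421, 0.0528, 0.1404]
ee_rot: [[0.938, -0.347, 0.001], [-0.347, -0.938, -0.0], [0.001, 0.0, -1.0]]
wrist_force: [0.3, -0.9, 3.9]
width: 0.0003
grip_force: 1.8
```

```bash
python3 -m handwheel '[1,0,0,0.04,0,0,0,1,0,0,0.07,0,0,0,1,0,0,0.07,0,0,0]'
```

```text
clock: 22.42
tcp_pos: [0.5421, 0.0528, 0.1386]
ee_rot: [[0.938, -0.347, 0.0], [-0.347, -0.938, -0.0], [0.001, 0.0, -1.0]]
wrist_force: [-0.4, -1.8, 4.6]
width: 0.0001
grip_force: 2.3
```

```bash
python3 -m handwheel '[1,0,0,0.02,0,0,0,1,0,0,0.035,0,0,0,1,0,0,0.035,0,0,0]'
```

```text
clock: 22.8
tcp_pos: [0.5421, 0.0528, 0.1382]
ee_rot: [[0.938, -0.346, 0.001], [-0.346, -0.938, -0.0], [0.001, 0.0, -1.0]]
wrist_force: [-2.1, -1.4, 9.4]
width: 0.0008
grip_force: 4.3
```

The button bottomed out: force rose to 9.4 N at z=0.138. Releasing, retreating and checking.

```bash
python3 -m handwheel '[1,0,0,-0.1,0,0,0,1,0,0,-0.4,0,0,0,1,0,0,-1.2,0,0,0,1,-2,6.7,-2,0,0,0,1,-2,6.7,-2,0,0,0,1,-2,6.7,-2,0,0,0,1,-2,6.7,-2,0,0,0,1,-2,6.7,-2,0,0,0]'; python3 look.py c7
```

```text
clock: 23.8
tcp_pos: [0.4371, -0.0864, 0.1874]
ee_rot: [[0.938, -0.348, 0.0], [-0.348, -0.938, 0.001], [-0.0, -0.001, -1.0]]
wrist_force: [-0.0, 0.2, -0.3]
width: 0.0008
grip_force: 0.0
23.8 [ 0.43713483 -0.08638689  0.18742766]
252 115
```

View pics/c7.png

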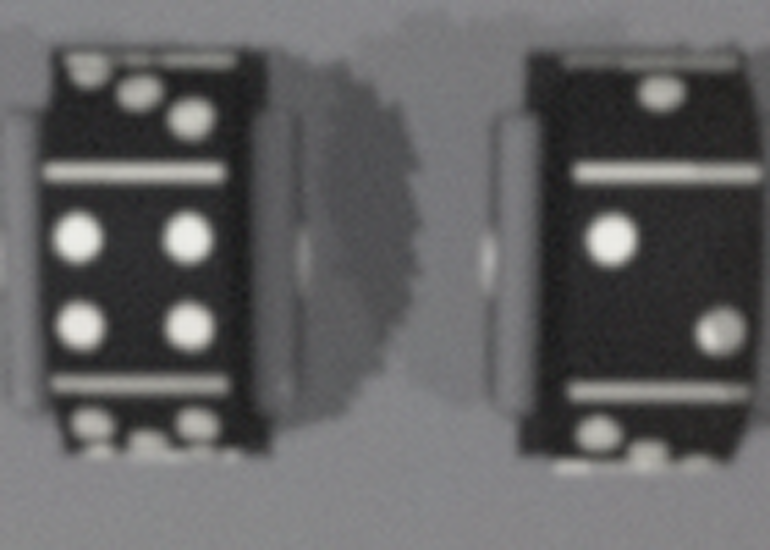

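Nothing moved: inner shows 4 and outer shows 2, with lines at the same rows to within about 3 crop px.

```bash
python3 -c "
from workcell import arm;print(arm.sign_off())"
```

```text
the job is handed in; nothing more can be done
None
```

The inner wheel is at 4 and the outer at 2 (both within about 0.025 rad by camera), the button was then pressed fully down and released, and the job was handed in at about 24 s; no force reading on the grinder exceeded 12 N.

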